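# Drift a foot plate into line and bolt it

## Robot

A 7-joint arm with a two-finger parallel gripper is mounted at the origin on a cart in front of the work surface, level with it; the furniture and walls round the work are solid. World frame = base frame: x ahead of the robot, y to its left, z up, the work surface at z = 0. Lengths are in m, angles in rad, forces in N, time in s.
With the tool pointing down it reaches from about 0.4 to 0.9 m from the base axis. Payload 5.5 kg.
Tool frame: the origin (TCP) lies at the very end of the fingers, on their centre line; the grasp point (between the pads) lies 19 mm behind it; z points along the fingers, y is the line along which they close (so a half turn about z gives the same grasp; the last joint's range is limited). The gripper opens to 92 mm and grips with 3 to 60 N. Pads are 19 mm wide; open, the fingers measure 130 mm over their backs; the gripper's body (75 mm by 190 mm) begins 47 mm behind the grasp point.
Start: joints at [-0.91, 0.501, -0.427, 1.55, 0.221, 1.138, -0.21], TCP at [0.252, 0.599, 0.227] pointing down, gripper open.
Joint ranges: [-2.88, 2.88], [-0.31, 2.03], [-1.54, 1.56], [0.2, 2.42], [-1.41, 4.55], [0.19, 2.02], [-2.57, 2.57]. Speed limits (rad/s): [2.57, 2.57, 3.14, 3.14, 3.14, 3.14, 3.14].

## Interface

Orientations are given as a 3x3 rotation matrix whose columns are the frame's x, y, z axes.
In Python, from bench import env gives the robot as it stands.
- The arm moves only by the shell command python3 -m crank 'ROWS'. ROWS is text: rows parted by semicolons, each of 5 numbers parted by spaces: the shift along the tool's x, y, z in mm, then the turn about the tool's z in degrees, then the closure, from 0 (fully open) to 1 (shut). In form: x y z spin hand; .... A call has 1 to 12 rows; each row is the pose to reach, as a shift and turn from the pose commanded when the call began, along the tool's axes at that moment; what a row does not reach only later rows make up. A row lasts 1/12 s, in which the tool goes at most 41.7 mm and 7.16 degrees, less where a joint would pass 70% of its speed; a pose out of reach is approached as far as the arm can. A call with a gripper value outside its range is refused whole. The fingers move at their own pace and stop on an object; the grip force is fixed at half the most. Time passes only in rows, so rows that repeat a pose let the fingers close. It gives the time, the measured TCP pose, the force, the opening and the grip force at its end, in the units of the state.
- env.sense(): the state, without advancing time (a new reading comes with each control period).
- env.get_image(name): name is "scene" or "top" or "wrist"; returns a dict with "image" (480x640x3 uint8, red, green, blue), "z_map" (480x640 float32, m along the optical axis (not along the pixel's ray), 0 where there is no reading), "fx", "fy", "cx", "cy" (pixels), "world_from_camera" (4x4, takes a point from camera to world coordinates). Camera axes: x right, y down, z forward; pixel columns grow to the right and rows downward; lengths in m; the calibration is good to about 2 mm. A picture is of the moment at which its call begins.
- env.hand_in(): hands the job in; it is judged then, once.
The state is a dict: "clock": time; "joint_positions": joint angles; "qvel": joint speeds; "tau": joint torques, N m; "tool_pos": TCP position; "tool_rot": TCP orientation; "contact_force": force on the tool from outside, world axes, zero at the start; "moment": the same for the moment, N m; "grip_width": finger opening in m; "grasp_force": force on a finger pad.
Only numpy, scipy, OpenCV 4.12 (cv2) and the standard library are available. Lean on these libraries where they do the work, as an engineer would, in place of code of your own. Each camera call takes 0.05 s, during which the arm holds its last target. There are 200 camera calls.

## Task

The bright steel foot plate on its stand has slipped, so its bolt hole is off the hole in the dark plate under it. Feel for the lower hole with the tapered drift and work it down through both holes until its handle sits on the foot plate; that levers the holes into line. Let the drift find its own way sideways and never load the stand with more than 35 N. Then draw the drift out, stand it back in any free hole of the wooden rack, and put the hex bolt through both holes in its place, with its head flat on the foot plate.

Things in the scene. Friction and masses are not known exactly. Their poses are not given: they have to be found in the camera images.
- fixture: stand, fixed to the bench: plywood board 130 x 110 x 12 mm with four wooden posts, on them a small dark steel lower plate (10 mm thick, top 93.5 mm over the bench, cannot be moved) and 0.5 mm above that a bright steel foot plate 92 x 92 x 6 mm, top 100 mm over the bench. Origin under the board's centre, z up. Between the posts it is free down to 12 mm over the bench
- plate_hole (a point): centre of the foot plate's 22 mm bolt hole, at its top face. The plate can be slid level any way (not turned or lifted), up to 18 mm, against some 5 to 7 N of friction, and stays where left. The lower plate's 22 mm through hole starts 8 to 11 mm from this point in an unknown horizontal direction: it is tracked nowhere and must be felt (or seen as a crescent)
- rack: light wooden block 160 x 52 x 86 mm with three 24 mm through holes in a row along its x axis, at x = -50, 0 and +50 mm; fixed. Origin under its centre
- rack_hole0 (a point): mouth of the rack hole at rack x = -50 mm, on the rack's top face (86 mm over the bench)
- rack_hole1 (a point): mouth of the middle rack hole, empty at the start
- rack_hole2 (a point): mouth of the rack hole at rack x = +50 mm
- drift_grip (a point): tapered drift, upright in an outer rack hole, its shoulder on the rack: point on its axis at the middle of the round wooden handle (30 mm across, 40 tall). z runs up the drift; the shoulder is 20 mm below this point; then a steel shank 21 mm across, 20 long, then a 60 mm taper to a blunt 3 mm tip, 100 mm below this point. About 0.14 kg
- bolt_grip (a point): hex bolt, upright in the other outer rack hole, head on the rack: point on its axis at the middle of the hex head (30 mm across flats, 20 tall; at the start two flats face rack +y and -y, across the row). z runs up the bolt; head's underside 10 mm below this point. Shank 20 mm across, 42 long, its last 6 mm narrowing to 13 mm. About 0.16 kg
Things that resemble listed ones, but are neither listed nor needed, are in the scene too. Of the things that look like the part that bears drift_grip, the smaller one is meant.

How it is judged:
On the way, in this order (a step that is already met when the one before it is completed fails the run):
1. the drift is through both holes, upright, its handle down on the foot plate (z of drift_grip in the frame of plate_hole below 0.024 m and horizontal distance between drift_grip and plate_hole below 0.005 m and angle between drift_grip's own z axis and vertical below 0.12 rad), for 0.1 s.
2. the drift is out and stands in a hole of the rack (height (world z) of drift_grip below 0.113 m and angle between drift_grip's own z axis and vertical below 0.17 rad and (horizontal distance between drift_grip and rack_hole0 below 0.008 m or horizontal distance between drift_grip and rack_hole1 below 0.008 m or horizontal distance between drift_grip and rack_hole2 below 0.008 m)), for 0.1 s.
At the end, for the whole second after the job is handed in: The bolt is through both plates with its head within 3 mm of the foot plate, within 4 mm of the hole's axis and upright within 0.1 rad; the drift stands in a rack hole (within 8 mm of its axis, shoulder within 7 mm of the rack, upright within 0.17 rad) (all of step 2 and z of bolt_grip in the frame of plate_hole below 0.013 m and horizontal distance between bolt_grip and plate_hole below 0.004 m and angle between bolt_grip's own z axis and vertical below 0.1 rad); the robot touches nothing.
It fails at once if the drift loads the stand with more than 35 N (contact force between drift and fixture above 35 N).
It fails at once if the bolt loads the stand with more than 35 N (contact force between bolt and fixture above 35 N).
It fails at once if the arm or the gripper pushes the stand with more than 35 N (contact force between any of the arm, the fingers and fixture above 35 N).
It also fails if it takes over 72 s, if anything falls off the work surface, if the arm or the gripper's body presses on something with over 40 N, if the wrist force passes 120 N, or if a joint passes its speed limit or range.

## Working session

There is one attempt and no reset: what is moved stays moved. The work goes in short steps, Python scripts to look and compute and a shell command to move; the robot and the scene stay as the last step left them, time stands still between calls to the robot, and variables do not carry over. Pictures are saved under pics/ and viewed, at most 10 in all, crops included, and the job is handed in when it is done.

```bash
ls; mkdir -p pics; cat > h.py <<'E'
import numpy as np, cv2
from bench import env
def cap(n):
    d=env.get_image(n); np.savez(f'{n}.npz',**d); return d
def ld(n): return np.load(f'{n}.npz')
def cloud(d):
    z=d['z_map']; v,u=np.mgrid[:480,:640]
    p=np.stack([(u-d['cx'])/d['fx']*z,(v-d['cy'])/d['fy']*z,z],-1)
    T=d['world_from_camera']; P=p@T[:3,:3].T+T[:3,3]; P[z==0]=np.nan; return P
def save(f,im): cv2.imwrite(f'pics/{f}.png',im[...,::-1])
E
python3 - <<'E'
from h import *
s=env.sense(); print(s['clock'],s['tool_pos'],np.round(s['tool_rot'],3),s['grip_width'])
a=cap('scene');b=cap('top')
im=np.hstack([a['image'],b['image']]); save('a',cv2.resize(im,(800,300),interpolation=cv2.INTER_AREA)); save('top',b['image'])
print(np.round(b['world_from_camera'],3),b['fx'],np.round(a['world_from_camera'],3))
E
```

```text
pics
0.0 [0.25157072 0.59860307 0.22570321] [[-0.922  0.387 -0.001]
 [ 0.387  0.922 -0.002]
 [ 0.    -0.002 -1.   ]] 0.09203433082787278
[[-0.002 -1.     0.025  0.399]
 [-1.     0.002  0.015 -0.223]
 [-0.015 -0.024 -1.     0.937]
 [ 0.     0.     0.     1.   ]] 458.9333462101556 [[ 0.692 -0.5    0.52  -0.013]
 [-0.722 -0.46   0.517 -0.659]
 [-0.019 -0.734 -0.679  0.682]
 [ 0.     0.     0.     1.   ]]
```

View pics/top.png

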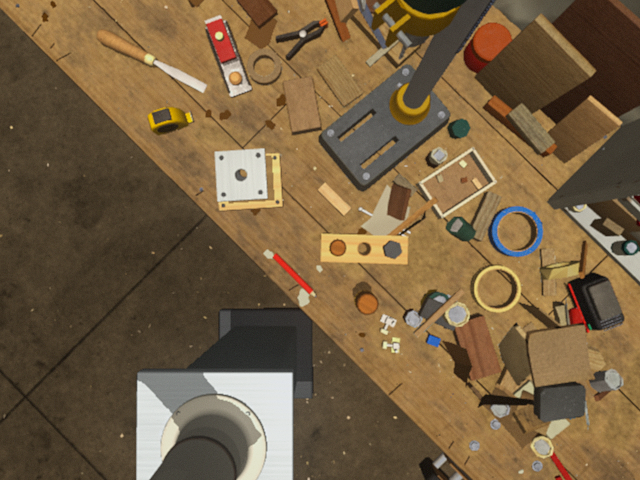

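View pics/a.png

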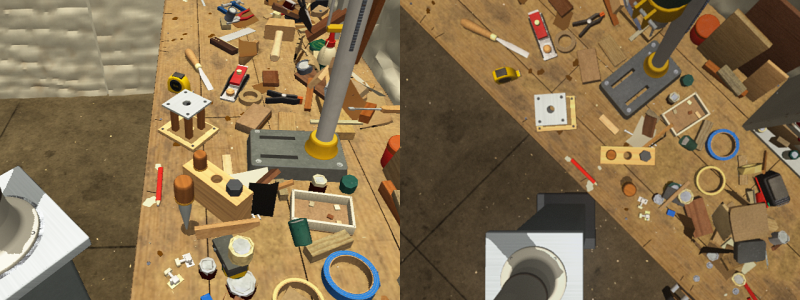

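The top view shows the foot plate with its hole at (241,174). The rack is at (364,249), with an orange handle at (338,247), the empty hole at (364,249) and the dark hex head at (392,249).
Drift candidates are the handle at (338,247), standing in the rack, and the orange-handled tool at (367,302), off the rack. The description points to the one in the rack; I'll check the sizes in a crop.

```bash
python3 - <<'E'
from h import *
b=ld('top');P=cloud(b);im=b['image']
c1=cv2.resize(im[225:325,310:430],(480,400),interpolation=cv2.INTER_CUBIC)
c2=cv2.resize(im[140:215,205:290],(320,282),interpolation=cv2.INTER_CUBIC)
o=np.zeros((400,800,3),np.uint8);o[:,:480]=c1;o[:282,480:]=c2;save('crop',o)
def reg(n,u0,u1,v0,v1,zl,zh):
    Q=P[v0:v1,u0:u1].reshape(-1,3);Q=Q[(Q[:,2]>zl)&(Q[:,2]<zh)]
    if len(Q)<3: print(n,len(Q));return
    r=cv2.minAreaRect((Q[:,:2]*1000).astype(np.float32))
    print(n,len(Q),'med',np.round(np.median(Q,0),4),'rect',np.round(r[0],1),np.round(r[1],1),round(r[2],1))
reg('handle',320,355,230,265,.115,.14)
reg('handle2',350,385,280,322,.1,.3)
reg('bolt',376,410,232,268,.096,.12)
reg('rack',310,420,225,275,.08,.092)
reg('plate',205,290,140,215,.094,.106)
for uv in [(338,247),(367,302),(392,249),(364,249),(241,174),(241,160),(238,172),(243,176)]: print(uv,np.round(P[uv[1],uv[0]],4))
E
```

```text
handle 216 med [ 0.4008 -0.2496  0.1261] rect [ 400.8 -249.8] [27.7 27.7] 44.7
handle2 456 med [ 0.3077 -0.296   0.1542] rect [ 306.2 -298.3] [37.6 36.3] 89.1
bolt 251 med [ 0.3971 -0.3492  0.1068] rect [ 406.  -357.5] [29.5 57. ] 44.9
rack 1822 med [ 0.399  -0.2989  0.0866] rect [ 404.9 -300. ] [160.4  63.5] 88.2
plate 2459 med [ 0.5346 -0.0729  0.1005] rect [535.  -72.9] [92.6 92.9] 3.7
(338, 247) [ 0.4026 -0.2495  0.128 ]
(367, 302) [ 0.3091 -0.2975  0.155 ]
(392, 249) [ 0.3989 -0.3474  0.1082]
(364, 249) [ 3.990e-01 -3.067e-01 -1.000e-04]
(241, 174) [ 0.5512 -0.0576  0.0138]
(241, 160) [ 0.5627 -0.073   0.1004]
(238, 172) [ 0.541  -0.067   0.0979]
(243, 176) [ 0.5467 -0.062   0.0163]
```

View pics/crop.png

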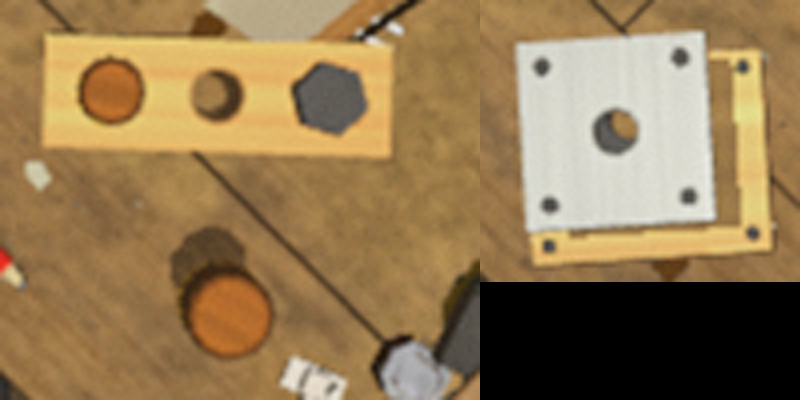

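The crop confirms the rack handle is the smaller one: about 28–30 mm across with its top at 126 mm, against about 37 mm for the other. The hex head and the middle empty hole sit where the task describes them. The crescent lies toward (+x,-y). I'll look from straight above with the wrist camera.

```bash
cat >> h.py <<'E'
def go(x,y,z,ang=None):
    """print tool-frame row (mm, deg) to bring TCP to world x,y,z, tool y at world heading ang(deg)"""
    s=env.sense();R=np.array(s['tool_rot']);d=R.T@(np.array([x,y,z])-s['tool_pos'])*1000
    a=np.degrees(np.arctan2(R[1,1],R[0,1])); sp=0 if ang is None else (a-ang+180)%360-180
    print('t',round(s['clock'],2),'pos',np.round(s['tool_pos'],4),'yang',round(a,2),'ROW',np.round(d,1),round(sp,1),'w',round(s['grip_width'],4),'F',np.round(s['contact_force'],1))
E
python3 -m crank '-521 -510 0 69 0;-521 -510 0 69 0;-521 -510 0 69 0;-521 -510 0 69 0;-521 -510 0 69 0;-521 -510 0 69 0;-521 -510 0 69 0;-521 -510 0 69 0;-521 -510 0 69 0;-521 -510 0 69 0;-521 -510 0 69 0;-521 -510 0 69 0'
python3 -c "
from h import *
go(.535,-.073,.226,-1.8)"
```

```text
clock: 1.1
tool_pos: [0.4458, 0.1364, 0.2267]
tool_rot: [[0.031, 1.0, 0.0], [1.0, -0.031, 0.0], [0.0, 0.0, -1.0]]
contact_force: [0.9, -0.1, 0.6]
grip_width: 0.0919
grasp_force: 0.0
t 1.1 pos [0.4458 0.1364 0.2267] yang -1.8 ROW [-206.5   95.7    0.7] 0.0 w 0.0919 F [ 0.9 -0.1  0.6]
```

```bash
python3 -m crank '-206 96 0 0 0;-206 96 0 0 0;-206 96 0 0 0;-206 96 0 0 0;-206 96 0 0 0;-206 96 0 0 0;-206 96 0 0 0;-206 96 0 0 0'
python3 -c "
from h import *
go(.535,-.073,.226,-1.8)
w=cap('wrist');save('w1',w['image']);print(np.round(w['world_from_camera'],3),w['fx'])
P=cloud(w);print(np.round(P[240,320],3))"
```

```text
clock: 1.77
tool_pos: [0.5349, -0.0717, 0.2261]
tool_rot: [[0.034, 0.999, -0.001], [0.999, -0.034, 0.0], [0.0, -0.001, -1.0]]
contact_force: [-0.4, 1.6, -0.0]
grip_width: 0.0915
grasp_force: 0.0
t 1.77 pos [ 0.5349 -0.0717  0.2261] yang -1.97 ROW [-1.3  0.2  0.1] -0.2 w 0.0915 F [-0.4  1.6 -0. ]
[[ 0.999 -0.034 -0.012  0.538]
 [-0.036 -0.955 -0.296  0.009]
 [-0.001  0.296 -0.955  0.383]
 [ 0.     0.     0.     1.   ]] 417.0485769068359
[ 0.535 -0.082  0.098]
```

View pics/w1.png

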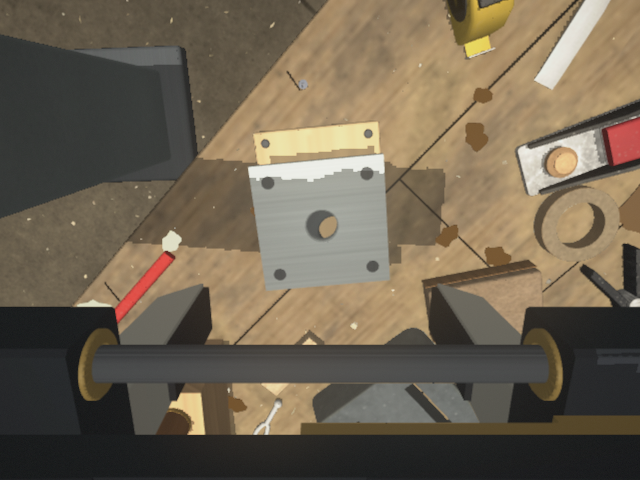

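```bash
python3 - <<'E'
from h import *
from scipy.optimize import minimize
def fit(n,u0,u1,v0,v1):
    d=ld(n);T=d['world_from_camera'];im=d['image'];P=cloud(d)
    k=6
    u=np.arange(u0,u1);v=np.arange(v0,v1)
    z=P[v0:v1,u0:u1,2]; thr=(z<.07)
    crop=im[v0:v1,u0:u1].astype(int); sat=crop[...,0]-crop[...,2]
    print(n,thr.sum(),(z<.097).sum(), (sat>25).sum())
    us=np.arange(u0-.5+.5/k,u1-.5,1/k);vs=np.arange(v0-.5+.5/k,v1-.5,1/k)
    U,V=np.meshgrid(us,vs);r=np.stack([(U-d['cx'])/d['fx'],(V-d['cy'])/d['fy'],np.ones_like(U)],-1)@T[:3,:3].T
    def hit(h): return (T[:3,3]+r*((h-T[2,3])/r[...,2])[...,None])[...,:2]
    H={h:hit(h) for h in(.1,.094,.0935,.0835)}
    def soft(h,c): return 1/(1+np.exp(-(.011-np.hypot(*(H[h]-c).transpose(2,0,1)))/.0002))
    pool=lambda m:m.reshape(len(v),k,len(u),k).mean((1,3))
    gray=crop.sum(-1)
    for name,B in(('depth',thr),('colour',sat>25)):
      A=(z<.0975)|B if name=='depth' else (gray<.72*np.median(gray))|B
      def cost(p):
        up=soft(.1,p[:2])*soft(.094,p[:2]);both=up*soft(.0935,p[2:])*soft(.0835,p[2:])
        return ((pool(up)-A)**2).sum()+((pool(both)-B)**2).sum()
      best=None
      c0=np.array([.535,-.073])
      for a in np.arange(0,6.28,.785):
        q=np.r_[c0,c0+.009*np.array([np.cos(a),np.sin(a)])]
        o=minimize(cost,q,method='Nelder-Mead',options=dict(initial_simplex=q+np.vstack([np.zeros(4),np.eye(4)*.004]),xatol=1e-5,fatol=1e-3,maxiter=600))
        if best is None or o.fun<best.fun: best=o
      p=best.x;dd=(p[2:]-p[:2])*1000
      print(name,A.sum(),B.sum(),round(best.fun,2),np.round(p*1000,1),'off',np.round(dd,1),round(np.hypot(*dd),1))
fit('wrist',296,350,200,250)
fit('top',230,252,163,186)
E
```

```text
wrist 271 696 292
depth 720 271 71.05 [535.7 -71.4 544.4 -77.1] off [ 8.7 -5.7] 10.4
colour 715 292 56.01 [536.1 -71.1 544.4 -76.6] off [ 8.4 -5.5] 10.0
top 38 106 46
depth 110 38 14.34 [535.3 -72.9 543.7 -79.4] off [ 8.4 -6.4] 10.5
colour 117 46 11.85 [536.6 -71.7 544.1 -77.7] off [ 7.5 -6. ] 9.6
```

Both cameras agree: plate hole about (536,-72) mm, lower hole about (544,-77.5), offset about 10 mm. Next I'll go above the rack and refine the handle position with the wrist depth.

```bash
python3 -m crank '-182 -128 0 0 0;-182 -128 0 0 0;-182 -128 0 0 0;-182 -128 0 0 0;-182 -128 0 0 0;-182 -128 0 0 0;-182 -128 0 0 0;-182 -128 0 0 0'
python3 - <<'E'
from h import *
w=cap('wrist');P=cloud(w).reshape(-1,3)
def m(n,x,y,r,zl,zh):
    Q=P[(np.hypot(P[:,0]-x,P[:,1]-y)<r)&(P[:,2]>zl)&(P[:,2]<zh)]
    if len(Q)<5: print(n,len(Q));return
    c=cv2.minEnclosingCircle((Q[:,:2]*1000).astype(np.float32));q=cv2.minAreaRect((Q[:,:2]*1000).astype(np.float32))
    print(n,len(Q),np.round(Q.mean(0)*1000,1),np.round(c[0],1),round(c[1],1),np.round(q[0],1),np.round(q[1],1),round(q[2],1))
m('handle',.401,-.25,.022,.122,.13);m('bolt',.398,-.3485,.022,.102,.11);m('rack',.4,-.3,.1,.083,.09)
go(.401,-.2495,.091,-1.8)
save('w2',w['image'])
E
```

```text
clock: 2.48
tool_pos: [0.4017, -0.247, 0.2268]
tool_rot: [[0.031, 1.0, 0.001], [1.0, -0.031, 0.001], [0.001, 0.001, -1.0]]
contact_force: [0.3, -0.2, 0.0]
grip_width: 0.0916
grasp_force: 0.0
handle 1312 [ 401.4 -246.9  124.8] [ 401.6 -247.6] 14.0 [ 401.4 -247.3] [27.1 26.9] 45.1
bolt 251 [ 398.1 -335.5  104.6] [ 398.5 -339.1] 13.1 [ 398.8 -335.1] [ 8.7 26.2] 85.0
rack 7944 [ 400.2 -280.3   85.2] [ 409.1 -303.9] 92.7 [ 401.6 -304.5] [ 66.1 178.3] 4.7
t 2.53 pos [ 0.4025 -0.2462  0.2267] yang -1.64 ROW [ -3.5  -1.5 135.7] 0.2 w 0.0919 F [ 0.5 -0.  -0.4]
```

View pics/w2.png

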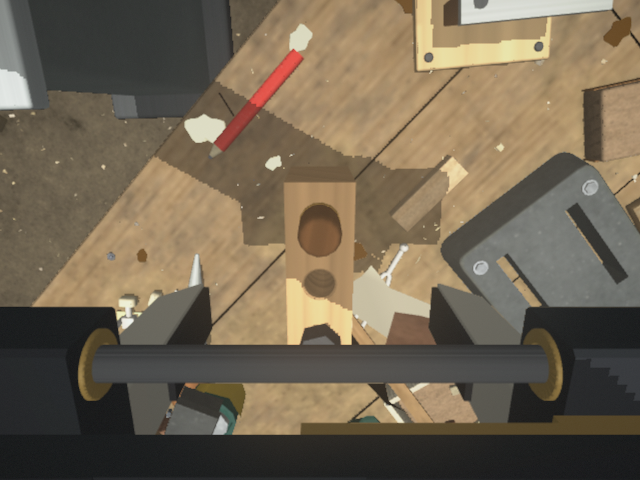

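```bash
python3 - <<'E'
from h import *
P=cloud(ld('top')).reshape(-1,3)
def mx(n,cx,cy,a,L,W,zmin):
    a=np.radians(a);d=P[:,:2]-[cx,cy];al=d@[np.cos(a),np.sin(a)];pe=d@[-np.sin(a),np.cos(a)]
    Q=P[(abs(al)<L)&(abs(pe)<W)&(P[:,2]>zmin)&(P[:,2]<.3)]; Q=Q[np.hypot(Q[:,0]-cx,Q[:,1]-cy)>.02]
    print(n,len(Q),np.round(Q[np.argsort(-Q[:,2])[:3]],3).tolist())
mx('drift fingers',.4013,-.2485,-1.8,.07,.012,.088);mx('drift body',.4013,-.2485,-1.8,.1,.04,.14)
mx('bolt fingers',.398,-.3485,58.2,.07,.012,.075);mx('bolt body',.398,-.3485,58.2,.1,.04,.11)
go(.4013,-.2485,.098,-1.8)
E
```

```text
drift fingers 19 [[0.425, -0.256, 0.091], [0.421, -0.245, 0.09], [0.423, -0.243, 0.089]]
drift body 38 [[0.306, -0.284, 0.158], [0.304, -0.284, 0.157], [0.303, -0.284, 0.157]]
bolt fingers 340 [[0.415, -0.328, 0.092], [0.419, -0.304, 0.09], [0.416, -0.323, 0.09]]
bolt body 23 [[0.408, -0.26, 0.128], [0.411, -0.255, 0.127], [0.41, -0.255, 0.127]]
t 2.53 pos [ 0.4025 -0.2462  0.2267] yang -1.64 ROW [ -2.5  -1.2 128.7] 0.2 w 0.0919 F [ 0.5 -0.  -0.4]
```

```bash
python3 -m crank '-2.5 -1 60 0 0;-2.5 -1 100 0 0;-2.5 -1 120 0 0;-2.5 -1 128 0 0;-2.5 -1 128 0 0;-2.5 -1 128 0 1;-2.5 -1 128 0 1;-2.5 -1 128 0 1;-2.5 -1 128 0 1;-2.5 -1 128 0 1;-2.5 -1 128 0 1;-2.5 -1 128 0 1'
python3 -m crank '0 0 0 0 1;0 0 0 0 1;0 0 0 0 1'
```

```text
clock: 3.53
tool_pos: [0.4007, -0.251, 0.0992]
tool_rot: [[0.031, 1.0, 0.001], [1.0, -0.031, -0.0], [-0.0, 0.001, -1.0]]
contact_force: [0.9, -0.0, 0.6]
grip_width: 0.0495
grasp_force: 0.0
clock: 3.78
tool_pos: [0.4005, -0.2509, 0.0987]
tool_rot: [[0.031, 1.0, 0.0], [1.0, -0.031, 0.0], [0.0, 0.0, -1.0]]
contact_force: [0.4, -0.8, -0.1]
grip_width: 0.0297
grasp_force: 6.5
```

```bash
python3 -m crank '0 0 0 0 1;0 0 0 0 1;0 0 -20 0 1;0 0 -60 0 1;0 0 -100 0 1;0 0 -130 0 1;0 0 -130 0 1;0 0 -130 0 1'
python3 - <<'E'
from h import *
w=cap('wrist');P=cloud(w).reshape(-1,3);s=env.sense();t=s['tool_pos']
Q=P[(np.hypot(P[:,0]-t[0],P[:,1]-t[1])<.03)&(P[:,2]>.24)&(P[:,2]<.27)]
Q2=P[(np.hypot(P[:,0]-t[0],P[:,1]-t[1])<.03)&(P[:,2]>.1)&(P[:,2]<.27)]
for q in(Q,Q2): print(len(q),np.round(q.mean(0)*1000,1),np.round((q.max(0))*1000,1),np.round(q.min(0)*1000,1))
go(.540,-.0748,.22,-1.8);save('w3',w['image']); print(s['grasp_force'])
E
```

```text
clock: 4.45
tool_pos: [0.4016, -0.2514, 0.2304]
tool_rot: [[0.031, 1.0, 0.004], [1.0, -0.031, -0.001], [-0.001, 0.004, -1.0]]
contact_force: [0.4, 0.4, -1.7]
grip_width: 0.0289
grasp_force: 30.0
7304 [ 401.7 -241.3  254.3] [ 428.8 -233.   270. ] [ 372.7 -260.3  240. ]
9734 [ 401.8 -240.5  246.3] [ 428.8 -232.7  270. ] [ 372.7 -260.3  138.4]
t 4.5 pos [ 0.4004 -0.2507  0.2287] yang -1.78 ROW [180.1 134.    8.8] 0.0 w 0.0287 F [-0.2 -0.3 -1.9]
29.998286138288677
```

View pics/w3.png

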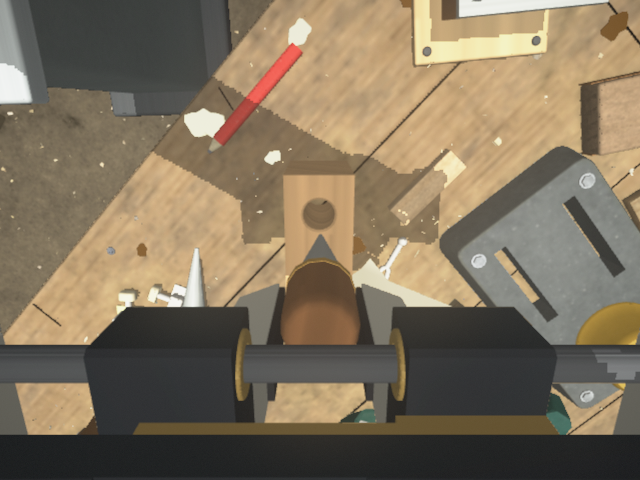

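```bash
python3 - <<'E'
from h import *
from scipy.optimize import least_squares
w=ld('wrist');P=cloud(w);hsv=cv2.cvtColor(w['image'],cv2.COLOR_RGB2HSV)
for v in range(236,256,4): print(v,np.round(P[v,318:323:2]*1000,1).tolist())
Q=P[262:340,285:357].reshape(-1,3);
print('ztop',np.round(np.nanpercentile(Q[:,2],[5,50,90,98])*1000,1))
S=Q[(Q[:,2]>.22)&(Q[:,2]<.25)&(abs(Q[:,0]-.4005)<.014)]
o=least_squares(lambda p:np.hypot(S[:,0]-p[0],S[:,1]-p[1])-.015,[.4,-.25],loss='soft_l1',f_scale=.0005);print(len(S),o.x,o.cost)
E
```

```text
236 [[401.3, -246.0, 144.3], [402.5, -245.8, 144.9], [403.8, -246.9, 141.6]]
240 [[401.4, -243.8, 159.2], [402.5, -244.0, 158.5], [403.7, -243.9, 158.8]]
244 [[401.5, -242.0, 171.9], [402.5, -241.9, 172.1], [403.6, -242.0, 172.0]]
248 [[401.5, -240.0, 184.2], [402.5, -240.2, 183.7], [403.6, -240.2, 183.8]]
252 [[401.6, -238.6, 194.5], [402.6, -238.2, 195.7], [403.5, -238.3, 195.4]]
ztop [ 85.4 252.4 257.  257.6]
1888 [ 0.40178442 -0.24857457] 5.114152982388456e-05
```

```bash
python3 -m crank '179 133 0 0 1;179 133 0 0 1;179 133 0 0 1;179 133 0 0 1;179 133 0 0 1;179 133 0 0 1;179 133 0 0 1;179 133 0 0 1;179 133 0 0 1;179 133 15 0 1;179 133 27 0 1;179 133 27 0 1'
python3 - <<'E'
from h import *
w=cap('wrist');P=cloud(w);im=w['image']
go(.540,-.0748,.205,-1.8)
save('w4',cv2.resize(im[130:330,200:440],(720,600),interpolation=cv2.INTER_CUBIC))
E
```

```text
clock: 5.5
tool_pos: [0.5359, -0.0779, 0.199]
tool_rot: [[0.034, 0.999, -0.006], [0.999, -0.034, -0.0], [-0.0, -0.006, -1.0]]
contact_force: [-0.6, -0.0, -1.7]
grip_width: 0.0294
grasp_force: 30.0
t 5.55 pos [ 0.5367 -0.0778  0.2002] yang -1.95 ROW [ 3.1  3.1 -4.8] -0.2 w 0.0297 F [-0.9 -0.6 -1.6]
```

View pics/w4.png

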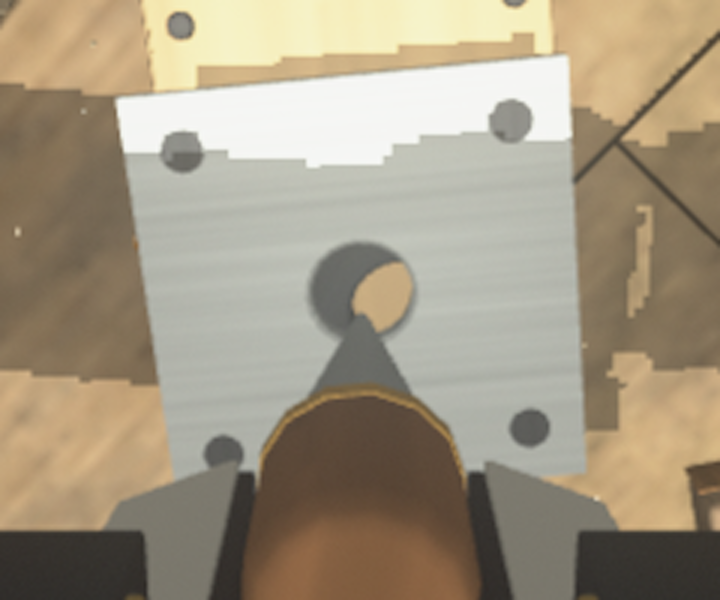

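The tip (crop 363,320) is about 4 mm short in both x and y of the bright lens (crop 385,292). I'll correct that and go down gently.

```bash
python3 -m crank '3.5 4 0 0 1;3.5 4 0 0 1;3.5 4 5 0 1;3.5 4 9 0 1;3.5 4 13 0 1;3.5 4 17 0 1;3.5 4 17 0 1'; python3 -m crank '0 0 3 0 1;0 0 6 0 1;0 0 9 0 1;0 0 12 0 1;0 0 12 0 1'
python3 - <<'E'
from h import *
s=env.sense();print(s['moment'],s['contact_force'])
w=cap('wrist');go(.54,-.0748,.165)
save('w5',cv2.resize(w['image'][130:330,200:440],(480,400),interpolation=cv2.INTER_CUBIC))
E
```

```text
clock: 6.13
tool_pos: [0.5424, -0.0727, 0.1836]
tool_rot: [[0.031, 1.0, -0.002], [1.0, -0.031, 0.0], [0.0, -0.002, -1.0]]
contact_force: [0.3, 0.1, -0.4]
grip_width: 0.0291
grasp_force: 30.0
clock: 6.55
tool_pos: [0.5424, -0.0728, 0.1719]
tool_rot: [[0.031, 1.0, -0.002], [1.0, -0.031, 0.0], [-0.0, -0.002, -1.0]]
contact_force: [-0.6, -1.0, -2.7]
grip_width: 0.0287
grasp_force: 30.0
[-0.18368816  0.32097172 -0.01246626] [-0.61891962 -0.95677785 -2.69916853]
t 6.6 pos [ 0.5425 -0.0728  0.1721] yang -1.8 ROW [-2.1 -2.5  7.1] 0 w 0.0292 F [-1.6  0.4 -0.8]
```

View pics/w5.png

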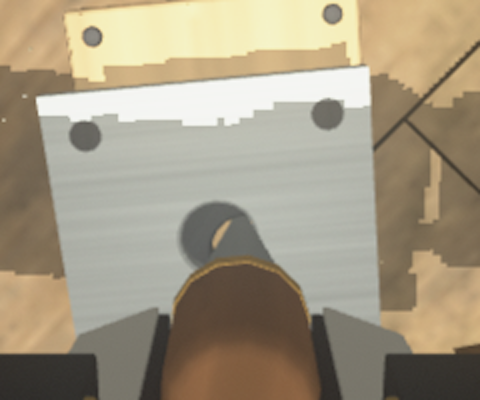

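```bash
python3 -m crank '0 0 3 0 1;0 0 6 0 1;0 0 6 0 1' ; python3 -m crank '0 0 2 0 1;0 0 4 0 1;0 0 4 0 1';python3 -m crank '0 0 2 0 1;0 0 4 0 1;0 0 4 0 1'
```

```text
clock: 6.85
tool_pos: [0.5422, -0.0731, 0.166]
tool_rot: [[0.031, 1.0, -0.002], [1.0, -0.031, -0.0], [-0.0, -0.002, -1.0]]
contact_force: [-2.9, -0.9, -1.3]
grip_width: 0.0291
grasp_force: 30.0
clock: 7.1
tool_pos: [0.5427, -0.0731, 0.1623]
tool_rot: [[0.032, 1.0, -0.001], [1.0, -0.032, -0.0], [-0.0, -0.001, -1.0]]
contact_force: [-4.5, -1.2, 0.7]
grip_width: 0.0289
grasp_force: 30.0
clock: 7.35
tool_pos: [0.5432, -0.0731, 0.1585]
tool_rot: [[0.031, 1.0, 0.0], [1.0, -0.031, -0.0], [-0.0, 0.0, -1.0]]
contact_force: [-4.3, -1.8, 1.1]
grip_width: 0.0288
grasp_force: 30.0
```

```bash
python3 -m crank '-1 0 2 0 1;-1 0 4 0 1;-1 0 4 0 1' ; python3 -m crank '-1 0 2 0 1;-1 0 4 0 1;-1 0 4 0 1'
```

```text
clock: 7.6
tool_pos: [0.5433, -0.0739, 0.1546]
tool_rot: [[0.031, 1.0, 0.0], [1.0, -0.031, -0.0], [-0.0, 0.0, -1.0]]
contact_force: [-3.3, -2.6, 2.0]
grip_width: 0.0294
grasp_force: 30.0
clock: 7.85
tool_pos: [0.5435, -0.0747, 0.1507]
tool_rot: [[0.031, 1.0, 0.001], [1.0, -0.031, 0.0], [0.0, 0.001, -1.0]]
contact_force: [-3.6, -1.3, 3.4]
grip_width: 0.0293
grasp_force: 30.0
```

```bash
python3 -m crank '-1 0 2 0 1;-1 0 4 0 1;-1 0 4 0 1'
```

```text
clock: 8.1
tool_pos: [0.5436, -0.0755, 0.147]
tool_rot: [[0.031, 1.0, 0.001], [1.0, -0.031, 0.0], [0.0, 0.001, -1.0]]
contact_force: [-4.1, -1.5, 3.9]
grip_width: 0.029
grasp_force: 30.0
```

```bash
python3 -m crank '-0.6 0 2 0 1;-0.6 0 4 0 1;-0.6 0 4 0 1';python3 -m crank '-0.6 0 2 0 1;-0.6 0 4 0 1;-0.6 0 4 0 1'
```

```text
clock: 8.35
tool_pos: [0.5438, -0.0761, 0.1431]
tool_rot: [[0.031, 1.0, 0.002], [1.0, -0.031, 0.0], [0.0, 0.002, -1.0]]
contact_force: [-3.4, -1.5, 5.5]
grip_width: 0.0289
grasp_force: 30.0
clock: 8.6
tool_pos: [0.5438, -0.0767, 0.1392]
tool_rot: [[0.031, 1.0, 0.002], [1.0, -0.031, 0.0], [0.0, 0.002, -1.0]]
contact_force: [-4.2, -1.3, 6.1]
grip_width: 0.0294
grasp_force: 30.0
```

```bash
python3 -m crank '-0.6 0 2 0 1;-0.6 0 4 0 1;-0.6 0 4 0 1'
```

```text
clock: 8.85
tool_pos: [0.5439, -0.0774, 0.1352]
tool_rot: [[0.031, 1.0, 0.002], [1.0, -0.031, 0.0], [0.0, 0.002, -1.0]]
contact_force: [-2.5, -1.9, 5.9]
grip_width: 0.029
grasp_force: 30.0
```

```bash
python3 -m crank '-0.4 0 2 0 1;-0.4 0 4 0 1;-0.4 0 4 0 1'
```

```text
clock: 9.1
tool_pos: [0.5439, -0.0781, 0.1311]
tool_rot: [[0.031, 1.0, 0.002], [1.0, -0.031, -0.0], [-0.0, 0.002, -1.0]]
contact_force: [-2.8, -1.5, 5.2]
grip_width: 0.0294
grasp_force: 30.0
```

```bash
python3 -m crank '-0.4 0 1.5 0 1;-0.4 0 3 0 1;-0.4 0 3 0 1'
```

```text
clock: 9.35
tool_pos: [0.544, -0.0785, 0.1282]
tool_rot: [[0.031, 1.0, 0.002], [1.0, -0.031, -0.0], [-0.0, 0.002, -1.0]]
contact_force: [-3.5, -1.4, 5.3]
grip_width: 0.0291
grasp_force: 30.0
```

```bash
python3 -m crank '-0.4 0 1.5 0 1;-0.4 0 3 0 1;-0.4 0 3 0 1'
```

```text
clock: 9.6
tool_pos: [0.544, -0.0789, 0.1251]
tool_rot: [[0.031, 1.0, 0.002], [1.0, -0.031, -0.0], [-0.0, 0.002, -1.0]]
contact_force: [-2.1, -0.8, 4.6]
grip_width: 0.0291
grasp_force: 30.0
```

```bash
python3 -m crank '0 0 1.5 0 1;0 0 3 0 1;0 0 3 0 1'
```

```text
clock: 9.85
tool_pos: [0.544, -0.0791, 0.1221]
tool_rot: [[0.031, 1.0, 0.002], [1.0, -0.031, -0.0], [-0.0, 0.002, -1.0]]
contact_force: [-2.3, -2.6, 4.5]
grip_width: 0.0291
grasp_force: 30.0
```

```bash
python3 -m crank '0 0 1.5 0 1;0 0 3 0 1;0 0 3 0 1'
```

```text
clock: 10.1
tool_pos: [0.544, -0.0792, 0.1191]
tool_rot: [[0.032, 0.999, 0.002], [1.0, -0.032, -0.0], [-0.0, 0.002, -1.0]]
contact_force: [-3.1, -1.4, 5.3]
grip_width: 0.0291
grasp_force: 30.0
```

```bash
python3 -m crank '0 0 1 0 1;0 0 2 0 1;0 0 2 0 1'
```

```text
clock: 10.35
tool_pos: [0.544, -0.0792, 0.1172]
tool_rot: [[0.032, 0.999, 0.002], [1.0, -0.032, -0.0], [-0.0, 0.002, -1.0]]
contact_force: [-2.3, -2.3, 5.1]
grip_width: 0.0287
grasp_force: 30.0
```

```bash
python3 -m crank '0 0 1 0 1;0 0 2 0 1;0 0 2 0 1'
```

```text
clock: 10.6
tool_pos: [0.544, -0.0793, 0.1153]
tool_rot: [[0.032, 0.999, 0.002], [1.0, -0.032, -0.001], [-0.0, 0.002, -1.0]]
contact_force: [-2.5, -2.4, 6.4]
grip_width: 0.0288
grasp_force: 30.0
```

```bash
python3 -m crank '0 0 0.5 0 1;0 0 1 0 1;0 0 1.5 0 1;0 0 1.5 0 1'
```

```text
clock: 10.93
tool_pos: [0.5441, -0.0793, 0.1139]
tool_rot: [[0.032, 0.999, 0.002], [0.999, -0.032, -0.001], [-0.0, 0.002, -1.0]]
contact_force: [-2.6, -2.0, 6.3]
grip_width: 0.0293
grasp_force: 30.0
```

```bash
python3 -m crank '0 0 0.5 0 1;0 0 1 0 1;0 0 1 0 1;0 0 1 0 1'
```

```text
clock: 11.27
tool_pos: [0.5441, -0.0793, 0.1129]
tool_rot: [[0.032, 0.999, 0.002], [0.999, -0.032, -0.001], [-0.0, 0.002, -1.0]]
contact_force: [-2.8, -3.3, 7.4]
grip_width: 0.0291
grasp_force: 30.0
```

```bash
python3 -m crank '0 0 0.5 0 1;0 0 1 0 1;0 0 1 0 1;0 0 1 0 1'
```

```text
clock: 11.6
tool_pos: [0.5442, -0.0796, 0.1125]
tool_rot: [[0.032, 0.999, 0.003], [0.999, -0.032, -0.001], [-0.001, 0.003, -1.0]]
contact_force: [-5.5, -2.3, 11.5]
grip_width: 0.0292
grasp_force: 30.0
```

```bash
python3 -m crank '0 0 0.5 0 1;0 0 0.5 0 1;0 0 0.5 0 1'
```

```text
clock: 11.85
tool_pos: [0.5442, -0.0796, 0.1124]
tool_rot: [[0.032, 0.999, 0.003], [0.999, -0.032, -0.001], [-0.0, 0.003, -1.0]]
contact_force: [-6.6, -3.3, 14.4]
grip_width: 0.0289
grasp_force: 30.0
```

Seated: TCP height 112.4 mm, as expected, with the force rising. I'll draw it out.

```bash
python3 -m crank '-0.4 -0.4 -1.5 0 1;-0.4 -0.4 -1.5 0 1;-0.4 -0.4 -5 0 1;-0.4 -0.4 -12 0 1;-0.4 -0.4 -22 0 1;-0.4 -0.4 -36 0 1;-0.4 -0.4 -52 0 1;-0.4 -0.4 -70 0 1;-0.4 -0.4 -90 0 1;-0.4 -0.4 -110 0 1;-0.4 -0.4 -125 0 1;-0.4 -0.4 -125 0 1'
python3 -c "
from h import *
w=cap('wrist');go(.4016,-.2510,.236,-1.8)"
```

```text
clock: 12.85
tool_pos: [0.5446, -0.0782, 0.2393]
tool_rot: [[0.03, 1.0, 0.006], [1.0, -0.03, 0.001], [0.001, 0.006, -1.0]]
contact_force: [0.6, -0.0, -0.1]
grip_width: 0.0296
grasp_force: 30.0
t 12.9 pos [ 0.5437 -0.0782  0.2374] yang -1.73 ROW [-177.  -136.8    0.8] 0.1 w 0.0287 F [ 0.2 -0.2 -2.1]
```

```bash
python3 -m crank '-176.5 -136.7 0 0 1;-176.5 -136.7 0 0 1;-176.5 -136.7 0 0 1;-176.5 -136.7 0 0 1;-176.5 -136.7 0 0 1;-176.5 -136.7 0 0 1;-176.5 -136.7 0 0 1;-176.5 -136.7 0 0 1;-176.5 -136.7 0 0 1;-176.5 -136.7 0 0 1'
python3 -m crank '0 0 10 0 1;0 0 25 0 1;0 0 40 0 1;0 0 55 0 1;0 0 55 0 1'
python3 -c "
from h import *
w=cap('wrist');go(.4008,-.2510,.1,-1.8)
save('w6',cv2.resize(w['image'][130:330,200:440],(480,400),interpolation=cv2.INTER_CUBIC))"
```

```text
clock: 13.73
tool_pos: [0.4013, -0.2496, 0.2351]
tool_rot: [[0.028, 1.0, -0.001], [1.0, -0.028, 0.001], [0.001, -0.001, -1.0]]
contact_force: [-0.4, 0.1, -1.2]
grip_width: 0.029
grasp_force: 30.0
clock: 14.15
tool_pos: [0.3989, -0.2491, 0.1773]
tool_rot: [[0.029, 1.0, -0.005], [1.0, -0.029, 0.003], [0.002, -0.005, -1.0]]
contact_force: [-0.8, -0.1, -1.0]
grip_width: 0.0295
grasp_force: 30.0
t 14.2 pos [ 0.3995 -0.2497  0.1788] yang -1.69 ROW [-1.4  1.7 78.8] 0.1 w 0.029 F [ 0.2 -0.4 -1.9]
```

View pics/w6.png

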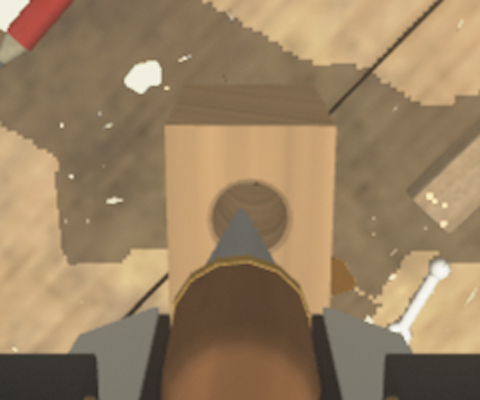

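The tip sits at the mouth of rack hole 0, about 2 mm left of centre (crop tip 240,210; hole 249,217). I'll shift it, lower it, and watch the force.

```bash
python3 -m crank '-1.4 2 0 0 1;-1.4 2 8 0 1;-1.4 2 18 0 1;-1.4 2 28 0 1;-1.4 2 38 0 1;-1.4 2 38 0 1';python3 -m crank '0 0 6 0 1;0 0 12 0 1;0 0 16 0 1;0 0 16 0 1'
```

```text
clock: 14.7
tool_pos: [0.4008, -0.2518, 0.1403]
tool_rot: [[0.031, 1.0, -0.004], [1.0, -0.031, 0.002], [0.002, -0.004, -1.0]]
contact_force: [0.0, 0.8, -1.6]
grip_width: 0.0291
grasp_force: 30.0
clock: 15.03
tool_pos: [0.4018, -0.2524, 0.1258]
tool_rot: [[0.031, 1.0, -0.001], [1.0, -0.031, 0.001], [0.001, -0.001, -1.0]]
contact_force: [-0.3, 0.5, 0.1]
grip_width: 0.0295
grasp_force: 30.0
```

```bash
python3 -m crank '0 0 4 0 1;0 0 8 0 1;0 0 12 0 1;0 0 12 0 1'
```

```text
clock: 15.37
tool_pos: [0.4019, -0.2524, 0.1139]
tool_rot: [[0.031, 1.0, -0.001], [1.0, -0.031, 0.001], [0.001, -0.001, -1.0]]
contact_force: [-0.0, 0.3, -1.7]
grip_width: 0.0293
grasp_force: 30.0
```

```bash
python3 -m crank '0 0 4 0 1;0 0 8 0 1;0 0 12 0 1;0 0 12 0 1'
```

```text
clock: 15.7
tool_pos: [0.402, -0.2525, 0.1019]
tool_rot: [[0.031, 1.0, -0.001], [1.0, -0.031, 0.0], [0.0, -0.001, -1.0]]
contact_force: [-0.0, 0.7, -2.1]
grip_width: 0.0289
grasp_force: 30.0
```

```bash
python3 -m crank '0 0 1.5 0 1;0 0 3 0 1;0 0 3 0 1;0 0 3 0 0;0 0 3 0 0;0 0 3 0 0;0 0 3 0 0;0 0 3 0 0;0 0 -20 0 0;0 0 -50 0 0;0 0 -90 0 0;0 0 -90 0 0'
python3 - <<'E'
from h import *
b=cap('top');P=cloud(b).reshape(-1,3)
for n,x,y,zl,zh in(('drift',.4015,-.2495,.12,.14),('bolt',.398,-.3485,.1,.115)):
    Q=P[(np.hypot(P[:,0]-x,P[:,1]-y)<.02)&(P[:,2]>zl)&(P[:,2]<zh)];print(n,len(Q),np.round(np.median(Q,0)*1000,1),np.round(cv2.minEnclosingCircle((Q[:,:2]*1000).astype(np.float32))[0],1))
go(.398,-.3485,.19,58.2)
E
```

```text
clock: 16.7
tool_pos: [0.4063, -0.2554, 0.1992]
tool_rot: [[0.032, 0.999, 0.01], [0.999, -0.032, -0.005], [-0.005, 0.01, -1.0]]
contact_force: [0.8, -0.8, 1.0]
grip_width: 0.0845
grasp_force: 0.0
drift 0 [nan nan nan] [0. 0.]
bolt 0 [nan nan nan] [0. 0.]
t 16.75 pos [ 0.4053 -0.2545  0.1966] yang -1.8 ROW [-94.1  -4.4   6.9] -60.0 w 0.0887 F [ 0.7 -0.3 -0.7]
  return _methods._mean(a, axis=axis, dtype=dtype,
  ret = um.true_divide(
```

```bash
python3 -m crank '-94 -4 0 -60 0;-94 -4 0 -60 0;-94 -4 0 -60 0;-94 -4 0 -60 0;-94 -4 0 -60 0;-94 -4 0 -60 0;-94 -4 0 -60 0;-94 -4 0 -60 0;-94 -4 0 -60 0;-94 -4 0 -60 0;-94 -4 0 -60 0'
python3 - <<'E'
from h import *
w=cap('wrist');P=cloud(w).reshape(-1,3)
for n,x,y,zl,zh in(('drift',.4015,-.2495,.12,.14),('bolt',.398,-.3485,.1,.115)):
    Q=P[(np.hypot(P[:,0]-x,P[:,1]-y)<.022)&(P[:,2]>zl)&(P[:,2]<zh)];
    if len(Q)>5: print(n,len(Q),np.round(np.median(Q,0)*1000,1),cv2.minEnclosingCircle((Q[:,:2]*1000).astype(np.float32)))
go(.398,-.3480,.09,58.2)
save('w7',w['image'])
E
```

```text
clock: 17.67
tool_pos: [0.3949, -0.3463, 0.1919]
tool_rot: [[-0.848, 0.529, -0.001], [0.529, 0.848, 0.001], [0.001, 0.0, -1.0]]
contact_force: [0.3, -0.5, 0.3]
grip_width: 0.092
grasp_force: 0.0
drift 2175 [ 401.1 -250.1  124.8] ((402.1950988769531, -249.4990234375), 14.59814453125)
bolt 1991 [ 397.7 -347.5  105.1] ((398.463134765625, -347.9432678222656), 17.23488426208496)
t 17.72 pos [ 0.395  -0.3464  0.192 ] yang 58.04 ROW [ -3.5   0.2 102. ] -0.2 w 0.0919 F [0.1 0.  0.4]
```

View pics/w7.png

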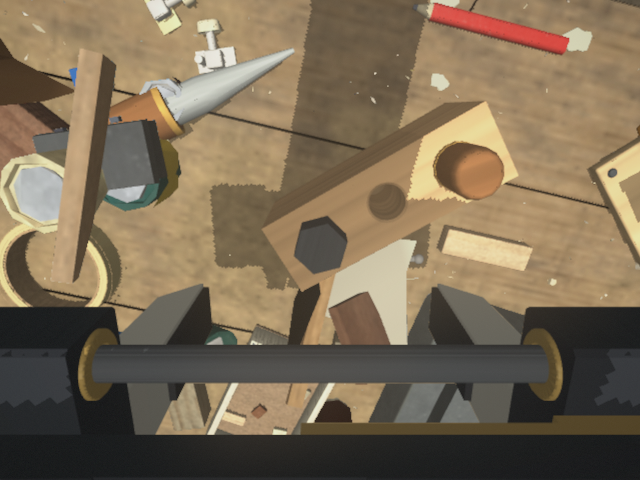

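The view shows the hex head at (320,245), the drift standing in its hole at (470,170), and the middle hole free. The larger decoy drift now lies on its side at (190,110), clear of the rack. I'll check the hex orientation numerically before closing.

```bash
python3 - <<'E'
from h import *
w=ld('wrist');P=cloud(w);im=w['image'].astype(int)
m=((im.sum(-1)<230)&(np.hypot(P[...,0]-.398,P[...,1]+.348)<.022)&(P[...,2]>.1)).astype(np.uint8)
c=max(cv2.findContours(m,0,1)[0],key=cv2.contourArea)[:,0]
T=w['world_from_camera'];r=np.c_[(c[:,0]-w['cx'])/w['fx'],(c[:,1]-w['cy'])/w['fy'],np.ones(len(c))]@T[:3,:3].T
X=(T[:3,3]+r*((.106-T[2,3])/r[:,2])[:,None])[:,:2]*1000
for a in range(-10,180,5):
    d=X@[np.cos(np.radians(a)),np.sin(np.radians(a))];print(a,round(np.ptp(d),1),end='; ')
H=cv2.convexHull(X.astype(np.float32));print(np.round(cv2.approxPolyDP(H,3,True)[:,0],0).tolist())
E
```

```text
-10 29.7; -5 29.3; 0 28.8; 5 28.2; 10 27.2; 15 26.2; 20 27.2; 25 28.0; 30 28.7; 35 29.1; 40 29.2; 45 29.4; 50 30.2; 55 31.0; 60 31.7; 65 32.3; 70 32.7; 75 32.8; 80 32.7; 85 32.4; 90 31.7; 95 30.9; 100 29.8; 105 29.6; 110 30.7; 115 31.7; 120 32.4; 125 33.0; 130 33.3; 135 33.4; 140 33.2; 145 32.8; 150 32.2; 155 31.6; 160 30.7; 165 29.9; 170 29.7; 175 29.3; [[386.0, -335.0], [381.0, -350.0], [393.0, -363.0], [409.0, -359.0], [403.0, -332.0]]
```

```bash
python3 - <<'E'
from h import *
from scipy.optimize import minimize
for n,box in(('wrist',(285,360,205,285)),('top',(376,408,232,266))):
    d=ld(n) if n=='wrist' else None
    if d is None:
        import cv2 as c; im=c.imread('pics/top.png')[...,::-1].astype(int); d=ld('top')
    else: im=d['image'].astype(int)
    u0,u1,v0,v1=box;k=5
    cr=im[v0:v1,u0:u1]; B=((cr[...,0]-cr[...,2]<22)&(cr.sum(-1)<330)).astype(float)
    T=d['world_from_camera']
    U,V=np.meshgrid(np.arange(u0-.4,u1-.5,1/k),np.arange(v0-.4,v1-.5,1/k))
    r=np.stack([(U-d['cx'])/d['fx'],(V-d['cy'])/d['fy'],np.ones_like(U)],-1)@T[:3,:3].T
    X=(T[:3,3]+r*((.106-T[2,3])/r[...,2])[...,None])[...,:2]
    def f(p):
        D=X-p[:2]; q=np.max([abs(D@[np.cos(a),np.sin(a)]) for a in np.radians(p[2]+np.array([0,60,120]))],0)
        s=1/(1+np.exp(-(.015-q)/.0002)); return ((s.reshape(v1-v0,k,u1-u0,k).mean((1,3))-B)**2).sum()
    R=[]
    for a in range(-30,30,6):
        q=np.array([.398,-.348,a]);o=minimize(f,q,method='Nelder-Mead',options=dict(initial_simplex=q+np.vstack([np.zeros(3),np.diag([.003,.003,5])])));R.append((round(o.fun,1),np.round(o.x[:2]*1000,1).tolist(),round((o.x[2]+30)%60-30,1)))
    print(n,B.sum(),sorted(R,key=lambda t:t[0])[:3])
E
```

```text
wrist 2166.0 [(np.float64(215.2), [396.5, -346.2], np.float64(-18.5)), (np.float64(215.2), [396.5, -346.2], np.float64(-18.5)), (np.float64(215.2), [396.5, -346.2], np.float64(-18.5))]
top 219.0 [(np.float64(21.3), [398.6, -347.6], np.float64(-16.5)), (np.float64(21.3), [398.6, -347.6], np.float64(-16.5)), (np.float64(21.3), [398.6, -347.6], np.float64(-16.5))]
```

Both images put the flats at about -17.5°, 42.5° and 102.5°, so I'll turn to 42.5° before closing.

```bash
python3 -m crank '-3.4 0.3 0 7 0;-3.4 0.3 10 15.5 0;-3.4 0.3 40 15.5 0;-3.4 0.3 70 15.5 0;-3.4 0.3 90 15.5 0;-3.4 0.3 98 15.5 0;-3.4 0.3 101 15.5 0;-3.4 0.3 102.5 15.5 0;-3.4 0.3 102.5 15.5 0'
python3 -m crank '0 0 0 0 1;0 0 0 0 1;0 0 0 0 1;0 0 0 0 1;0 0 0 0 1;0 0 0 0 1;0 0 0 0 1;0 0 0 0 1;0 0 0 0 1;0 0 0 0 1;0 0 0 0 1;0 0 0 0 1'
python3 -c "
from h import *
go(.398,-.3478,.089,42.5)"
```

```text
clock: 18.47
tool_pos: [0.3991, -0.3487, 0.091]
tool_rot: [[-0.678, 0.735, 0.001], [0.735, 0.678, -0.001], [-0.001, 0.0, -1.0]]
contact_force: [-0.7, -0.8, 0.2]
grip_width: 0.0917
grasp_force: 0.0
clock: 19.47
tool_pos: [0.3984, -0.3481, 0.0902]
tool_rot: [[-0.678, 0.735, -0.0], [0.735, 0.678, 0.0], [0.0, -0.0, -1.0]]
contact_force: [0.1, 0.4, 0.4]
grip_width: 0.0329
grasp_force: 30.0
t 19.47 pos [ 0.3984 -0.3481  0.0902] yang 42.71 ROW [ 0.5 -0.1  1.2] 0.2 w 0.0329 F [0.1 0.4 0.4]
```

The width reads 32.9 mm, so the pads are on edges. That fits flats at 58°, as the description says. I'll re-grip with the turn reversed.

```bash
python3 -m crank '0 0 0 0 0.3;0 0 0 0 0.3;0 0 0 0 0.3;0 0 0 -7 0.3;0 0 0 -14 0.3;0 0 0 -15.7 0.3;0 0 0 -15.7 1;0 0 0 -15.7 1;0 0 0 -15.7 1;0 0 0 -15.7 1;0 0 0 -15.7 1;0 0 0 -15.7 1'
python3 -m crank '0 0 0 0 1;0 0 0 0 1;0 0 0 0 1'
python3 -c "
from h import *
go(.398,-.3478,.089,58.2)"
```

```text
clock: 20.47
tool_pos: [0.3985, -0.3481, 0.0902]
tool_rot: [[-0.852, 0.524, -0.0], [0.524, 0.852, 0.0], [0.0, -0.0, -1.0]]
contact_force: [0.4, 1.0, -0.8]
grip_width: 0.0328
grasp_force: 30.0
clock: 20.72
tool_pos: [0.3985, -0.3481, 0.0902]
tool_rot: [[-0.852, 0.524, -0.0], [0.524, 0.852, 0.0], [0.0, 0.0, -1.0]]
contact_force: [-0.3, 0.2, -0.5]
grip_width: 0.0326
grasp_force: 30.0
t 20.72 pos [ 0.3985 -0.3481  0.0902] yang 58.4 ROW [ 0.5 -0.   1.2] 0.2 w 0.0326 F [-0.3  0.2 -0.5]
```

```bash
python3 -m crank '0 0 -10 0 1;0 0 -30 0 1;0 0 -70 0 1;0 0 -110 0 1;0 0 -110 0 1;18 307 -110 0 1;18 307 -110 0 1;18 307 -110 0 1;18 307 -110 0 1;18 307 -110 0 1;18 307 -110 0 1;18 307 -110 0 1'
python3 -c "
from h import *
go(.5441,-.0772,.2,58.2)"
```

```text
clock: 21.72
tool_pos: [0.537, -0.0893, 0.2008]
tool_rot: [[-0.852, 0.524, 0.001], [0.524, 0.852, -0.0], [-0.001, 0.0, -1.0]]
contact_force: [0.4, -1.1, -1.3]
grip_width: 0.033
grasp_force: 30.0
t 21.72 pos [ 0.537  -0.0893  0.2008] yang 58.39 ROW [ 0.3 14.1  0.8] 0.2 w 0.033 F [ 0.4 -1.1 -1.3]
```

```bash
python3 -m crank '0 14 0 0 1;0 14 0 0 1;0 14 0 0 1'
python3 - <<'E'
from h import *
from scipy.optimize import least_squares
w=cap('wrist');P=cloud(w).reshape(-1,3);t=env.sense()['tool_pos'];print(t,env.sense()['joint_positions'])
go(.5441,-.0772,.2,58.2)
# shank: z between .16 and .19
S=P[(np.hypot(P[:,0]-t[0],P[:,1]-t[1])<.02)&(P[:,2]>.164)&(P[:,2]<.192)]
o=least_squares(lambda p:np.hypot(S[:,0]-p[0],S[:,1]-p[1])-.010,t[:2]+[.001,.001],loss='soft_l1',f_scale=.0004);print('shank',len(S),o.x,o.cost,np.round(np.median(S,0),4))
# hole: below-plate points near
m=(np.hypot(P[:,0]-.544,P[:,1]+.077)<.03)&(P[:,2]<.098)&(P[:,2]>.0)
print('hole pts',m.sum())
Pl=P[(P[:,2]>.096)&(P[:,2]<.104)&(np.hypot(P[:,0]-.544,P[:,1]+.077)<.075)]
q=cv2.minAreaRect((Pl[:,:2]*1000).astype(np.float32));print('plate',len(Pl),q)
b=cap('top');P=cloud(b).reshape(-1,3);P=P[(P[:,2]>.096)&(P[:,2]<.104)&(np.hypot(P[:,0]-.544,P[:,1]+.077)<.075)];print(len(P),cv2.minAreaRect((P[:,:2]*1000).astype(np.float32)))
E
```

```text
clock: 21.97
tool_pos: [0.5439, -0.0781, 0.2003]
tool_rot: [[-0.853, 0.521, -0.0], [0.521, 0.853, -0.0], [0.0, -0.0, -1.0]]
contact_force: [-1.0, -2.1, -1.0]
grip_width: 0.0327
grasp_force: 30.0
[ 0.54327839 -0.07987634  0.2002246 ] [ 0.10008441  0.31824651 -0.00432884  1.84498235  0.00263976  0.97901161
  1.11392782]
t 22.02 pos [ 0.5433 -0.0799  0.2002] yang 58.41 ROW [0.7 2.7 0.2] 0.2 w 0.0327 F [ 0.5 -0.8 -1.5]
shank 424 [ 0.54418796 -0.07802224] 9.720561127014122e-06 [ 0.5355 -0.0736  0.172 ]
hole pts 1055
plate 15664 ((544.372802734375, -76.62812042236328), (92.62569427490234, 92.26289367675781), 3.393183946609497)
388 ((532.0106811523438, -85.09583282470703), (61.97789001464844, 122.53974914550781), 32.503353118896484)
```

Wrist depth puts the shank at (544.2,-78.0) and the plate centre at (544.4,-76.6). I'll correct by (+0.6,+1.3) and lower.

```bash
python3 -m crank '0.6 1.3 0 0 1;0.6 1.3 15 0 1;0.6 1.3 30 0 1;0.6 1.3 42 0 1;0.6 1.3 48 0 1;0.6 1.3 48 0 1';python3 -m crank '0 0 2 0 1;0 0 4 0 1;0 0 4 0 1'
```

```text
clock: 22.57
tool_pos: [0.5424, -0.0785, 0.1506]
tool_rot: [[-0.851, 0.525, -0.003], [0.525, 0.851, 0.0], [0.003, -0.002, -1.0]]
contact_force: [-0.9, 0.5, -1.8]
grip_width: 0.0331
grasp_force: 30.0
clock: 22.82
tool_pos: [0.5442, -0.0779, 0.1485]
tool_rot: [[-0.852, 0.524, 0.001], [0.524, 0.852, -0.0], [-0.001, 0.0, -1.0]]
contact_force: [-0.8, -0.1, -1.3]
grip_width: 0.0329
grasp_force: 30.0
```

```bash
python3 -m crank '0 0 1 0 1;0 0 2 0 1;0 0 3 0 1;0 0 3 0 1'
```

```text
clock: 23.15
tool_pos: [0.5439, -0.0778, 0.1452]
tool_rot: [[-0.852, 0.524, -0.0], [0.524, 0.852, 0.0], [0.0, -0.0, -1.0]]
contact_force: [-0.2, -0.0, -0.7]
grip_width: 0.0325
grasp_force: 30.0
```

```bash
python3 -m crank '0 0 1 0 1;0 0 2 0 1;0 0 3 0 1;0 0 3 0 1'
```

```text
clock: 23.48
tool_pos: [0.5438, -0.0778, 0.1419]
tool_rot: [[-0.852, 0.524, -0.0], [0.524, 0.852, 0.0], [0.0, -0.0, -1.0]]
contact_force: [0.2, 0.8, -0.5]
grip_width: 0.0329
grasp_force: 30.0
```

Bottom at about 96 mm, just inside the plate. On down in small steps.

```bash
python3 -m crank '0 0 1 0 1;0 0 2 0 1;0 0 3 0 1;0 0 3 0 1'
```

```text
clock: 23.82
tool_pos: [0.5438, -0.0777, 0.139]
tool_rot: [[-0.852, 0.524, -0.0], [0.524, 0.852, 0.0], [0.0, -0.0, -1.0]]
contact_force: [0.7, -0.3, -1.2]
grip_width: 0.0331
grasp_force: 30.0
```

```bash
python3 -m crank '0 0 1 0 1;0 0 2 0 1;0 0 3 0 1;0 0 3 0 1'
```

```text
clock: 24.15
tool_pos: [0.5438, -0.0777, 0.136]
tool_rot: [[-0.852, 0.524, -0.0], [0.524, 0.852, 0.0], [0.0, -0.0, -1.0]]
contact_force: [0.5, 0.8, -1.2]
grip_width: 0.0326
grasp_force: 30.0
```

```bash
python3 -m crank '0 0 1 0 1;0 0 2 0 1;0 0 3 0 1;0 0 3 0 1'
```

```text
clock: 24.48
tool_pos: [0.5439, -0.0777, 0.133]
tool_rot: [[-0.852, 0.524, -0.0], [0.524, 0.852, 0.0], [0.0, 0.0, -1.0]]
contact_force: [0.2, -0.6, -2.7]
grip_width: 0.033
grasp_force: 30.0
```

```bash
python3 -m crank '0 0 2 0 1;0 0 4 0 1;0 0 6 0 1;0 0 6 0 1'
```

```text
clock: 24.82
tool_pos: [0.5437, -0.0777, 0.1267]
tool_rot: [[-0.852, 0.524, -0.001], [0.524, 0.852, 0.0], [0.001, -0.0, -1.0]]
contact_force: [0.8, 0.8, -1.4]
grip_width: 0.0324
grasp_force: 30.0
```

```bash
python3 -m crank '0 0 2 0 1;0 0 4 0 1;0 0 6 0 1;0 0 8 0 1;0 0 8 0 1'
```

```text
clock: 25.23
tool_pos: [0.5438, -0.0777, 0.1187]
tool_rot: [[-0.852, 0.524, -0.001], [0.524, 0.852, 0.0], [0.0, -0.0, -1.0]]
contact_force: [0.2, 0.4, -2.0]
grip_width: 0.0326
grasp_force: 30.0
```

```bash
python3 -m crank '0 0 2 0 1;0 0 4 0 1;0 0 6 0 1;0 0 8 0 1;0 0 9 0 1;0 0 10 0 1;0 0 10 0 1'
```

```text
clock: 25.82
tool_pos: [0.5439, -0.0777, 0.109]
tool_rot: [[-0.852, 0.524, -0.0], [0.524, 0.852, 0.0], [0.0, -0.0, -1.0]]
contact_force: [0.1, 0.6, -1.2]
grip_width: 0.0328
grasp_force: 30.0
```

```bash
python3 -m crank '0 0 1 0 1;0 0 2 0 1;0 0 3 0 1;0 0 4 0 1;0 0 4 0 1'
```

```text
clock: 26.23
tool_pos: [0.5439, -0.0777, 0.105]
tool_rot: [[-0.852, 0.524, -0.0], [0.524, 0.852, 0.0], [0.0, -0.0, -1.0]]
contact_force: [0.8, 1.1, -1.0]
grip_width: 0.0329
grasp_force: 30.0
```

```bash
python3 -m crank '0 0 0.5 0 1;0 0 1 0 1;0 0 1 0 1;0 0 1 0 1'
```

```text
clock: 26.57
tool_pos: [0.544, -0.0778, 0.1042]
tool_rot: [[-0.852, 0.524, 0.0], [0.524, 0.852, 0.0], [0.0, 0.0, -1.0]]
contact_force: [0.4, 1.5, -1.3]
grip_width: 0.033
grasp_force: 30.0
```

```bash
python3 -m crank '0 0 0.7 0 1;0 0 0.7 0 1;0 0 0 0 0;0 0 0 0 0;0 0 0 0 0;0 0 0 0 0;0 0 0 0 0;0 0 0 0 0;0 0 -15 0 0;0 0 -40 0 0;0 0 -80 0 0;0 0 -120 0 0'
python3 -m crank '0 0 -10 0 0;0 0 -10 0 0;0 0 -10 0 0'
python3 - <<'E'
from h import *
w=cap('wrist');P=cloud(w).reshape(-1,3)
Q=P[(np.hypot(P[:,0]-.544,P[:,1]+.077)<.022)&(P[:,2]>.108)&(P[:,2]<.16)]
print('bolt',len(Q),np.round(np.median(Q,0)*1000,1),np.percentile(Q[:,2],[20,80]),cv2.minEnclosingCircle((Q[Q[:,2]>.115][:,:2]*1000).astype(np.float32)))
Pl=P[(P[:,2]>.096)&(P[:,2]<.104)&(np.hypot(P[:,0]-.544,P[:,1]+.077)<.075)]
print('plate',np.median(Pl[:,2]),cv2.minAreaRect((Pl[:,:2]*1000).astype(np.float32)))
b=cap('top');P=cloud(b).reshape(-1,3);Q=P[(np.hypot(P[:,0]-.4015,P[:,1]+.2495)<.022)&(P[:,2]>.1)&(P[:,2]<.2)];print('drift',len(Q),np.median(Q,0) if len(Q) else '')
s=env.sense();print(s['clock'],s['tool_pos'],s['contact_force'])
E
```

```text
clock: 27.57
tool_pos: [0.5426, -0.0777, 0.2243]
tool_rot: [[-0.852, 0.524, -0.003], [0.524, 0.852, 0.0], [0.003, -0.002, -1.0]]
contact_force: [1.1, -0.6, -0.3]
grip_width: 0.0905
grasp_force: 0.0
clock: 27.82
tool_pos: [0.5443, -0.0779, 0.2348]
tool_rot: [[-0.852, 0.524, 0.002], [0.524, 0.852, -0.0], [-0.002, 0.001, -1.0]]
contact_force: [-0.5, -0.7, -0.4]
grip_width: 0.0916
grasp_force: 0.0
bolt 1740 [543.  -76.8 119. ] [0.11831106 0.11958407] ((544.0362548828125, -77.74861145019531), 17.161041259765625)
plate 0.09915536795433882 ((544.3502807617188, -76.77168273925781), (92.57709503173828, 92.27207946777344), 3.293644905090332)
drift 212 [ 0.40168074 -0.25044795  0.12614703]
27.9167 [ 0.54290371 -0.07766742  0.23277462] [0.03096807 0.23249315 0.2203337 ]
```

The head top is 19.8 mm above the plate (20 expected) and about 1 mm off centre. The drift's handle top is at 126 mm, so it is seated in its rack hole. Handing in.

```bash
python3 -c "
from h import *
print(env.hand_in())"
```

```text
the job is handed in; nothing more can be done
None
```

Job handed in at about 28 s, result not reported back: the holes were levered into line (wrist force at most about 16 N), the drift stands in rack hole 0, and the bolt is through both plates with its head down on the foot plate; the larger decoy drift got knocked over along the way, and the bolt was gripped across its corners rather than its flats.

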